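Hang the washed lint screen on the keeper peg

TASK

Take the dryer's lint screen (the panel with the carrying loop) out of the drying rack and hang it by its loop on the stand's peg: slide the loop along the peg so that it lifts the gravity flap and passes it, so that the flap falls shut behind the loop. The peg's exact height has to be felt: be gentle on the stand, let the loop down onto the peg before you let go (do not drop the screen), and leave the other things on the counter as they are.

Things in the scene. Friction and masses are not known exactly. Their poses are not given: they have to be found in the camera images.
- screen: Lint screen: grey framed mesh panel standing in a rack slot, 230 mm long (x), 8 mm thick (y), 110 mm tall (z), 0.15 to 0.27 kg; origin: centre of its lower edge. A carrying loop stands in the middle of its top edge. Symmetric end for end. Hold it by its 8 mm thickness at the top edge, about 95 mm from the middle (the end near the robot), clear of the loop; it may sag a little in the grip.
- loop (a point): Centre of the underside of the loop's top bar, 164 mm above the screen's lower edge: it rests on the peg. Axes as the screen's. The loop is a rectangular eye in the panel's plane, its opening 40 mm wide and 54 mm high (from the panel's top edge to this point); top bar and sides 8 mm thick (y), bar 8 mm high, 52 mm wide outside.
- rack: White drying rack, fixed, base 190 x 150 x 12 mm, origin at the centre of its underside. Two slots along its x at y = -45 and +45 mm, 11 mm wide, between fences that reach 48 mm above the counter; panels stand on the base at z = 12 mm. One slot holds the screen, the other the cover panel: tell them apart by the loop.
- stand: Hanging stand, fixed: base plate 130 x 130 x 12 mm, post 22 mm square, 390 mm tall, standing at y = 1 to 23 mm, and on it a clamped holder (block 40 mm wide, y = -4 to 32 mm, 44 mm high) with peg and flap; it bears no more than 10 N. Origin at the counter's height, below the peg's root; z up; the peg points along -y (robot's right at yaw 0).
- peg (a point): Nominal root of the peg's axis, 285 mm above the counter, axes as the stand's. The holder was clamped by hand: the real peg, with flap and all, is anywhere from 18 mm lower to 18 mm higher than this (x, y are true), and is firm. Peg: level steel rod, diameter 10 mm, along -y to its rounded tip at y = -113 mm; nothing is above it beyond y = -80 mm, so its height can be felt there with the loop.
- pivot (a point): Nominal pivot of the flap, 72 mm out along the peg and 23 mm above its axis (as far off in height as the peg is). Cheeks 22 mm wide hold it, from 4 mm below to 31 mm above it, 6 mm either way along the peg; a cover arm 16 mm wide runs 29 to 35 mm above it to the post. The loop's bar passes only with its underside 5 (touching the peg) to 10 mm above the peg's axis.
- flap (a joint): Gravity flap: steel tongue 13 mm wide, 34 mm long, hinged at the pivot and sloping down inwards (to the post); 0 = shut, its tip 42 mm from the peg's root just over the peg; it grows (rad, to 0.85) as a bar sliding inwards lifts it with under 1 N. It falls shut when the bar's centre is less than 30 mm from the root, and cannot swing outwards.
- cover: Plain grey cover panel without a loop, 210 x 8 x 90 mm, in the other slot; origin at the centre of its lower edge. To be left alone.
- cup: Clear measuring cup, 64 mm across, 55 mm tall, between rack and stand; origin under its centre. To be left alone.
- brush: Small brush lying at the robot's left; origin on its underside. To be left alone.
- jar: Glass jar, 60 mm across, 70 mm tall, between rack and stand, beyond the cup; origin under its centre. To be left alone.
- soap: White soap dish block 85 x 55 x 28 mm, near the robot; origin under its centre. To be left alone.

How it is judged:
On the way, in this order (a step that is already met when the one before it is completed fails the run):
1. the screen is lifted clear of the rack (height (world z) of loop above 0.227 m), for 0.1 s.
2. with the loop round the peg and under the flap's pivot, the flap is lifted (value of joint flap above 0.2 rad and y of loop in the frame of stand between -0.08 and -0.026 m and x of loop in the frame of stand between -0.025 and 0.025 m), for 0.05 s.
3. the loop is inside the flap and the flap has fallen behind it (value of joint flap below 0.1 rad and y of loop in the frame of stand between -0.0395 and -0.002 m and x of loop in the frame of stand between -0.025 and 0.025 m), for 0.1 s.
At the end, for the whole second after the job is handed in: The screen hangs still (under 30 mm/s) by its loop, the bar resting on the peg 2 to 39 mm from the post's face and within 25 mm of the peg's axis sideways, the flap shut behind it (under 0.1 rad), the screen upright within 0.25 rad and square to the peg within 0.35 rad (all of step 3 and z of loop in the frame of stand between 0.264 and 0.314 m and contact force between screen and stand above 0.5 N and angle between screen's own z axis and vertical below 0.25 rad and angle between the y axis of screen and the y axis of stand, either way round below 0.35 rad and linear speed of screen below 0.03 m/s); the robot touches nothing.
It fails at once if the screen or the robot presses on the stand with more than 10 N (contact force between any of screen, the arm, the fingers and stand above 10 N).
It fails at once if the screen is dropped: it moves faster than 0.25 m/s with the fingers off it (contact force between the fingers and screen below 0.05 N and linear speed of screen above 0.25 m/s).
It fails at once if a bystander is moved by more than 40 mm (distance of any of cover, cup, brush, jar, soap from where it was at the start of the episode above 0.04 m).
It also fails if it takes over 48 s, if anything falls off the work surface, if the arm or the gripper's body presses on something with over 40 N, if the wrist force passes 120 N, or if a joint passes its speed limit or range.

ROBOT

A 6-joint arm with a two-finger parallel gripper is mounted at the origin on the work surface. World frame = base frame: x ahead of the robot, y to its left, z up, the work surface at z = 0. Lengths are in m, angles in rad, forces in N, time in s.
With the tool pointing down it reaches from about 0.325 to 0.775 m from the base axis. Payload 5.5 kg.
Tool frame: the origin (TCP) lies at the very end of the fingers, on their centre line; the grasp point (between the pads) lies 19 mm behind it; z points along the fingers, x is the direction in which the jaws open and shut, and the axes are right-handed (so a half turn about z gives the same grasp; the last joint's range is limited). The gripper opens to 85 mm and grips with 20 to 120 N. Pads are 22 mm wide; open, the fingers measure 114 mm over their backs; the gripper's body (76 mm by 85 mm) begins 54 mm behind the grasp point. The pads swing forward as they close: fully open they stand 13 mm farther back than shut.
Start: joints at [-1.285, 0.091, 1.231, -0, 1.82, -0.057], TCP at [0.202, -0.565, 0.231] pointing down, gripper open.
Joint ranges: [-2.87, 2.87], [-0.86, 2.18], [0.17, 2.46], [-1.51, 4.65], [0.06, 2.69], [-2.65, 2.65]. Speed limits (rad/s): [2.57, 2.57, 3.01, 3.14, 3.14, 3.14].

INTERFACE

Orientations are given as a rotation vector (axis times angle).
In Python, from bench import bot gives the robot as it stands.
- The arm moves only by the tool step_arm, never from a script. Its argument "moves" is a list that holds one entry, the list of rows, each a list of 7 numbers: the opening, from 0 (shut) to 1 (fully open), then the shift along the world's x, y, z in m, then the turn, a rotation vector about the world's x, y, z in degrees. In form: [[[grip, dx, dy, dz, wx, wy, wz], ...]]. A call has 1 to 10 rows; each row is the pose to reach, as a shift and turn from the pose commanded when the call began; what a row does not reach only later rows make up. A row lasts 1/12 s, in which the tool goes at most 41.7 mm and 7.16 degrees, less where a joint would pass 70% of its speed; a pose out of reach is approached as far as the arm can. A call with a gripper value outside its range is refused whole. The fingers move at their own pace and stop on an object; "squeeze" is the grip in N (left out, the last holds). Time passes only in rows, so rows that repeat a pose let the fingers close. It gives the time, the measured TCP pose, the force and the opening at its end, in the units of the state.
- bot.state(): the state, without advancing time (a new reading comes with each control period).
- bot.read_camera(name): name is "scene" or "top" or "wrist"; returns the picture (384x512x3 uint8, red, green, blue); there is no depth.
- bot.camera_model(name): a dict with "vertical_fov" (degrees; the focal length in pixels is half the picture's height over the tangent of half this angle, whatever the lens; pixels are square), "cx", "cy" (the principal point, pixels), "k1" (the pictures are not rectified: a ray, as slopes to the right and down, at radius r is drawn at 1 + k1 r^2 times it, then the intrinsics apply), "rvec" (rotation vector, rad) and "tvec" (3), from world to camera coordinates, as OpenCV has them. Camera axes: x right, y down, z forward; pixel columns grow to the right and rows downward; lengths in m; the calibration is good to about 2 mm. A picture is of the moment at which its call begins: read the wrist's pose just before it. camera_model takes no time and is no camera call; for the wrist camera it gives the pose at the moment of the call.
- bot.sign_off(): hands the job in, once; it reports no verdict.
Trained networks look in the newest picture that a camera, given by its name, has taken for a name from the list of things; names that differ only in an ending like _2 or _b are one class to them, and where a whole thing is asked for, a point or a joint stands for the part that bears it (a point fixed in the world has none). Each returns a list of dicts, best first, with "conf" (0 to 1); they miss things now and then, are a little off and sometimes report something else, mostly with a low value. They report only what shows in the picture. A call takes as long as a camera call.
- bot.recognise(camera, name): "at" ([x, y, z] in m, in world coordinates, good to about 4 mm: the middle of the surface that is visible of it).
- bot.outline_of(camera, name): "mask" (384x512 bool, what is visible of it).
- bot.pinpoint(camera, name): "at" ([x, y, z] in m, in world coordinates, good to about 4 mm: a listed point, or the origin of a listed thing).
The state is a dict: "time": time; "joint_positions": joint angles; "joint_velocities": joint speeds; "joint_efforts": joint torques, N m; "tool_pos": TCP position; "eef_rot": TCP orientation; "force": force on the tool from outside, world axes, zero at the start; "torque": the same for the moment, N m; "finger_gap": opening from 0.0 (shut) to 1.0 (fully open).
Only numpy, scipy, OpenCV 4.12 (cv2) and the standard library are available. Lean on these libraries where they do the work, as an engineer would, in place of code of your own. Each camera call takes 0.05 s, during which the arm holds its last target.

## Working session

There is one attempt and no reset: what is moved stays moved. The work goes in short steps, Python scripts to look and compute and a tool call to move; the robot and the scene stay as the last step left them, time stands still between calls to the robot, and variables do not carry over. Pictures are saved under pics/ and viewed, and the job is handed in when it is done.

Besides the shell and the picture viewer there is one more tool, called by a JSON object that holds its "fn" and its "kwargs". step_arm: Moves the arm, as the interface text tells. Its arguments: {"type":"object","properties":{"moves":{"type":"array"},"squeeze":{"type":"number"}},"required":["moves"]}

```bash
ls; mkdir -p pics; cat > h.py <<'E'
import numpy as np, cv2
from bench import bot
def save(c,n):
    im=bot.read_camera(c); cv2.imwrite('pics/'+n+'.png',im[:,:,::-1]); return im
E
python3 - <<'E'
from h import *
np.set_printoptions(precision=4,suppress=True)
print(bot.state())
for c in ['scene','top']:
    save(c,c+'0'); print(c,bot.camera_model(c))
    for n in ['screen','loop','rack','stand','peg','pivot','cover','cup','jar']:
        r=bot.pinpoint(c,n)
        print(n,[(np.round(d['at'],4),round(d['conf'],2)) for d in r[:2]])
print(bot.state()['time'])
E
```

```text
pics
{'time': 0.0, 'joint_positions': array([-1.2847,  0.0919,  1.2319, -0.    ,  1.8198, -0.0567]), 'joint_velocities': array([ 0.0006,  0.0003, -0.0009, -0.0013,  0.0003,  0.0001]), 'joint_efforts': array([ -0.0007, -45.8727, -41.8032,  -0.0002,   0.0113,  -0.    ]), 'tool_pos': array([ 0.2016, -0.5648,  0.2301]), 'eef_rot': array([-2.5668,  1.8093,  0.0024]), 'force': array([-0.3759,  0.9082, -0.6472]), 'torque': array([ 0.056 , -0.0162,  0.0061]), 'finger_gap': 0.9981061196330279}
scene {'vertical_fov': 54.64390266059037, 'cx': 258.72052980795485, 'cy': 199.8064661891772, 'k1': -0.04782129178029751, 'rvec': array([ 2.1387,  0.5597, -0.2812]), 'tvec': array([-0.5082,  0.0141,  1.1631])}
screen [(array([ 0.6303, -0.2689,  0.0159]), 0.56)]
loop [(array([ 0.6287, -0.2668,  0.1802]), 0.57)]
rack [(array([ 0.5919, -0.0195,  0.0009]), 0.69)]
stand [(array([0.6272, 0.2106, 0.0058]), 0.89)]
peg [(array([0.6256, 0.2134, 0.2873]), 0.82), (array([ 0.6729, -0.0233, -0.0016]), 0.65)]
pivot [(array([0.6357, 0.1407, 0.3094]), 0.75)]
cover [(array([ 0.6222, -0.178 ,  0.0101]), 0.67)]
cup [(array(
[... 210 characters left out ...]
30373, 'k1': 0.056549339829671016, 'rvec': array([ 2.1799, -2.1807,  0.1172]), 'tvec': array([0.025 , 0.5813, 1.4263])}
screen [(array([ 0.6268, -0.2691,  0.0168]), 0.61), (array([ 0.6182, -0.1781,  0.0114]), 0.48)]
loop [(array([ 0.673 , -0.0213, -0.0003]), 0.48)]
rack [(array([ 0.6241, -0.226 , -0.0003]), 0.9), (array([ 0.4254,  0.328 , -0.0006]), 0.43)]
stand [(array([ 0.6269,  0.2155, -0.0006]), 0.71)]
peg [(array([0.6287, 0.2113, 0.2893]), 0.82)]
pivot [(array([0.6383, 0.1409, 0.3102]), 0.61)]
cover [(array([ 0.6167, -0.1756,  0.0126]), 0.66)]
cup [(array([ 0.5962, -0.0144, -0.0001]), 0.84), (array([ 0.6783, -0.0235,  0.0013]), 0.26)]
jar [(array([ 0.6744, -0.0217, -0.003 ]), 0.68)]
1.0
```

View pics/scene0.png

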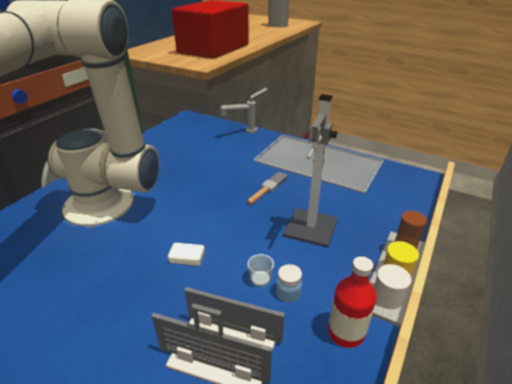

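View pics/top0.png

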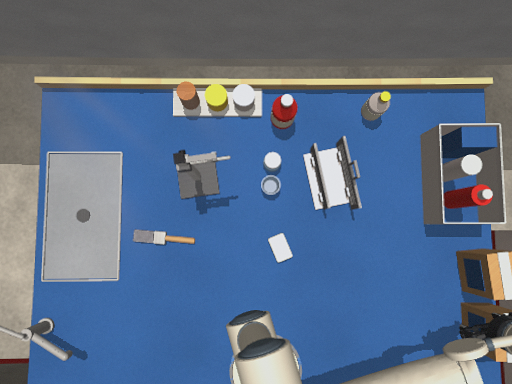

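```bash
cat >> h.py <<'E'
def proj(P,m):
    P=np.atleast_2d(P).astype(float)
    R=cv2.Rodrigues(np.array(m['rvec']))[0]; c=P@R.T+np.array(m['tvec'])
    s=c[:,:2]/c[:,2:]; r2=(s**2).sum(1,keepdims=True); s=s*(1+m['k1']*r2)
    f=192/np.tan(np.radians(m['vertical_fov']/2))
    return s*f+[m['cx'],m['cy']]
def world(P,o,yaw):
    c,s=np.cos(yaw),np.sin(yaw); P=np.atleast_2d(P)
    return P@np.array([[c,s,0],[-s,c,0],[0,0,1]])+o
def box(x0,x1,y0,y1,z0,z1):
    v=np.array([[x,y,z] for x in(x0,x1) for y in(y0,y1) for z in(z0,z1)],float)
    e=[(i,j) for i in range(8) for j in range(i) if (v[i]!=v[j]).sum()==1]
    return v,e
def draw(im,boxes,o,yaw,m,col,k=4):
    for b in boxes:
        v,e=box(*b); p=(proj(world(v,o,yaw),m)+.5)*k
        for i,j in e: cv2.line(im,tuple(int(t) for t in p[i]),tuple(int(t) for t in p[j]),col,1,cv2.LINE_AA)
SCREEN=[(-.115,.115,-.004,.004,0,.11),(-.026,.026,-.004,.004,.11,.172),(-.02,.02,-.004,.004,.11,.164)]
COVER=[(-.105,.105,-.004,.004,0,.09)]
RACK=[(-.095,.095,-.075,.075,0,.012)]
STAND=[(-.011,.011,.001,.023,0,.39),(-.005,.005,-.113,0,.28,.29),(-.011,.011,-.078,-.066,.304,.339)]
E
cat > ov.py <<'E'
from h import *
import sys
a=[float(x) for x in sys.argv[2:10]]
for c,cr in [('scene',[(140,280,160,384),(270,90,130,160)]),('top',[(295,130,80,90),(165,140,80,70)])]:
    im=cv2.cvtColor(cv2.imread('pics/'+c+'0.png'),cv2.COLOR_BGR2RGB)[:,:,::-1]
    K=8 if c=='top' else 5
    big=cv2.resize(im,None,fx=K,fy=K,interpolation=cv2.INTER_CUBIC)
    m=bot.camera_model(c)
    raw=big.copy()
    draw(big,SCREEN,[a[0],a[1],.012],a[2],m,(0,0,255),K)
    draw(big,STAND,[a[3],a[4],a[6]],a[5],m,(0,255,0),K)
    for i,(x,y,w,h) in enumerate(cr):
        o=big[y*K:(y+h)*K,x*K:(x+w)*K]; 
        s=min(800/o.shape[1],600/o.shape[0],1); cv2.imwrite(f'pics/{sys.argv[1]}_{c}{i}.png',cv2.resize(o,None,fx=s,fy=s,interpolation=cv2.INTER_AREA))
E
python3 ov.py a 0.6285 -0.269 0.21 0.6265 0.213 0.14 0.002
python3 - <<'E'
import cv2,numpy as np
r=[cv2.imread(f'pics/a_{n}.png') for n in ['scene0','scene1','top0','top1']]
r=[cv2.resize(x,(int(x.shape[1]*600/x.shape[0]),600)) if 0 else x for x in r]
for x in r: print(x.shape)
E
```

```text
(520, 800, 3)
(600, 488, 3)
(600, 533, 3)
(560, 640, 3)
```

View pics/a_scene0.png

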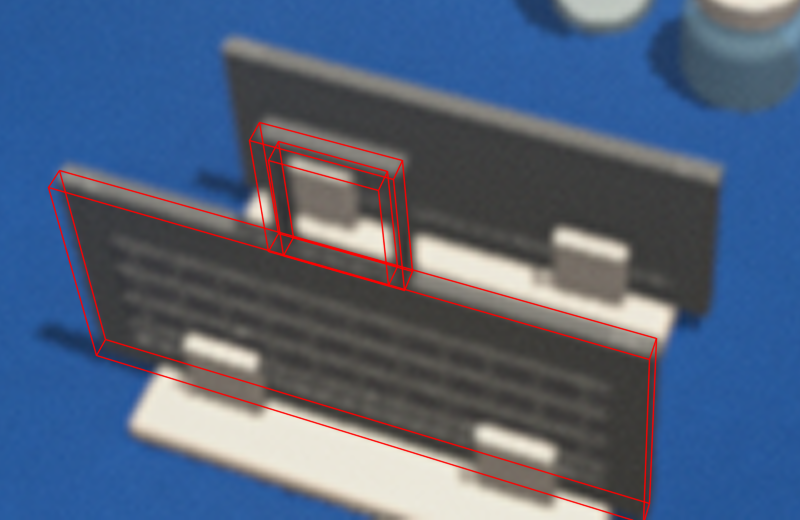

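View pics/a_scene1.png

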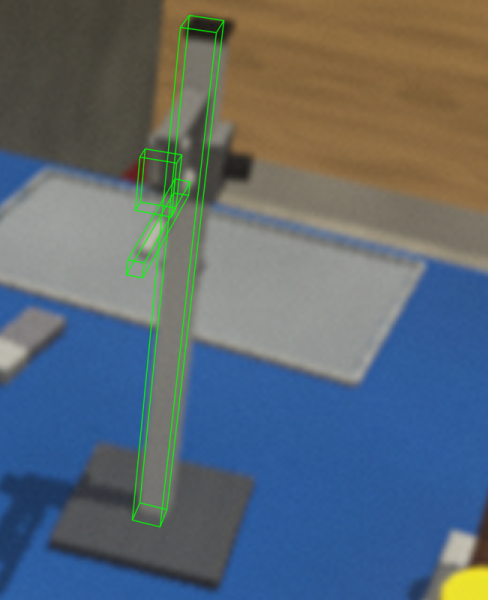

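View pics/a_top0.png

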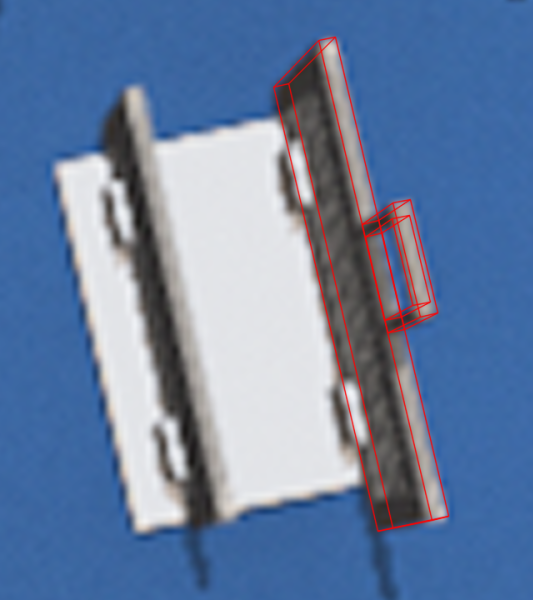

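View pics/a_top1.png

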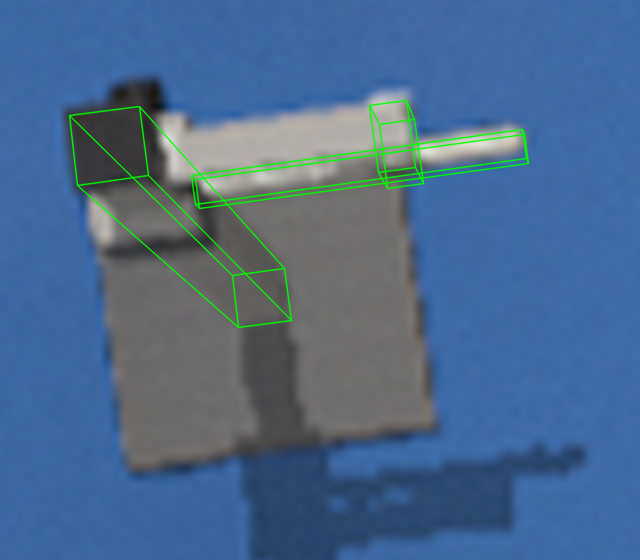

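```bash
cat > tgt.py <<'E'
from h import *
from scipy.spatial.transform import Rotation as R
np.set_printoptions(precision=4,suppress=True)
def plan(goal,yawjaw):  # goal TCP, jaw axis angle in world (mod pi)
    s=bot.state(); R0=R.from_rotvec(s['eef_rot']); M=R0.as_matrix()
    print('t',s['time'],'tcp',s['tool_pos'],'x',M[:,0],'z',M[:,2],'F',s['force'],'T',s['torque'],'gap',s['finger_gap'])
    a=np.arctan2(M[1,0],M[0,0]); d=(yawjaw-a+np.pi/2)%np.pi-np.pi/2
    x=np.array([np.cos(a+d),np.sin(a+d),0]); z=np.array([0,0,-1.]); T=np.stack([x,np.cross(z,x),z],1)
    print('shift',np.array(goal)-s['tool_pos'],'turn deg',np.degrees((R.from_matrix(T)*R0.inv()).as_rotvec()),'q',s['joint_positions'])
E
python3 - <<'E'
from tgt import *
yaw=.21
g=world([-.095,0,.122-.031+0],[.6285,-.269,0],yaw)[0]; print(g)
plan(g,yaw+np.pi/2)
E
```

```text
[ 0.5356 -0.2888  0.091 ]
t 1.0 tcp [ 0.2017 -0.5651  0.2313] x [ 0.3361 -0.9418  0.0001] z [ 0.     -0.0001 -1.    ] F [-0.0758 -0.1019 -0.7906] T [0.0082 0.0637 0.0217] gap 0.99901585226059
shift [ 0.3339  0.2763 -0.1403] turn deg [ 0.0044  0.0021 -7.6094] q [-1.2847  0.0911  1.2307  0.      1.8198 -0.0567]
```

{"fn": "step_arm", "kwargs": {"moves": [[[1, 0.033, 0.028, 0, 0, 0, -1], [1, 0.066, 0.056, 0, 0, 0, -2], [1, 0.1, 0.083, 0, 0, 0, -3], [1, 0.133, 0.11, 0, 0, 0, -4], [1, 0.167, 0.138, 0, 0, 0, -5], [1, 0.2, 0.166, 0, 0, 0, -6], [1, 0.234, 0.193, 0, 0, 0, -7], [1, 0.267, 0.221, 0, 0, 0, -7.6], [1, 0.3, 0.249, 0, 0, 0, -7.6], [1, 0.334, 0.276, 0, 0, 0, -7.6]]]}}

```text
time: 1.83
tool_pos: [0.524, -0.2979, 0.2316]
eef_rot: [-2.442, 1.976, -0.001]
force: [-0.2, -0.8, 0.5]
finger_gap: 1.001
```

{"fn": "step_arm", "kwargs": {"moves": [[[1, 0, 0, -0.03, 0, 0, 0], [1, 0, 0, -0.03, 0, 0, 0], [1, 0, 0, -0.03, 0, 0, 0]]]}}

```text
time: 2.08
tool_pos: [0.5218, -0.2989, 0.199]
eef_rot: [2.442, -1.975, -0.008]
force: [-0.3, -0.2, 0.5]
finger_gap: 1.002
```

```bash
python3 - <<'E'
from tgt import *
yaw=.21
g=world([-.095,0,.091],[.6285,-.269,0],yaw)[0]; plan(g,yaw+np.pi/2)
m=bot.camera_model('wrist'); im=save('wrist','w0')
for n in ['screen','loop']: print(n,[(d['at'],round(d['conf'],2)) for d in bot.pinpoint('wrist',n)[:2]])
k=1.5; b=cv2.resize(im[:,:,::-1],None,fx=k,fy=k)
draw(b,SCREEN,[.6285,-.269,.012],.21,m,(0,0,255),k); cv2.imwrite('pics/w0o.png',b)
E
```

```text
t 2.0833 tcp [ 0.5218 -0.2989  0.199 ] x [ 0.2094 -0.9778 -0.0033] z [-0.0046  0.0024 -1.    ] F [-0.3237 -0.1502  0.5207] T [ 0.0152 -0.0022  0.0203] gap 1.002337874367338
shift [ 0.0138  0.01   -0.108 ] turn deg [-0.1358 -0.2658 -0.0535] q [-0.5764  0.0952  1.2833 -0.0006  1.7682  0.7834]
screen [([0.631, -0.2695, 0.0155], 0.82)]
loop [([0.6263, -0.2676, 0.1768], 0.79)]
```

View pics/w0o.png

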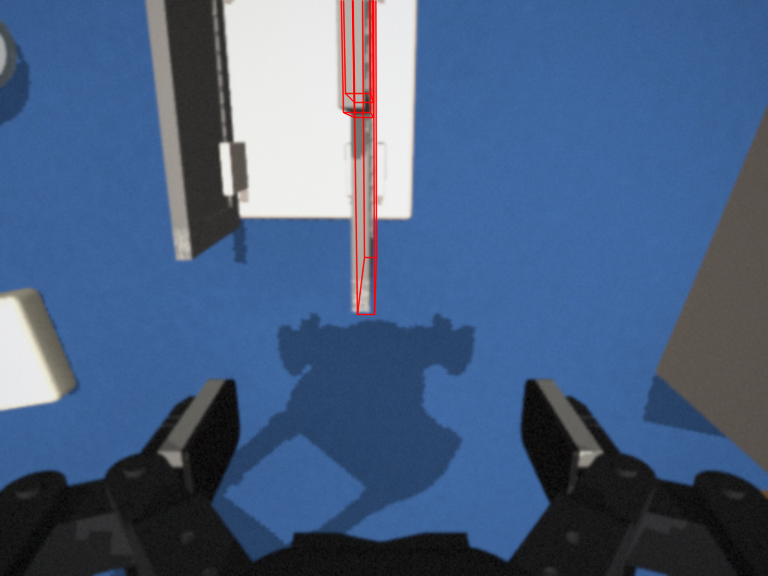

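{"fn": "step_arm", "kwargs": {"moves": [[[1, 0.014, 0.0125, -0.02, 0, 0, 0], [1, 0.014, 0.0125, -0.05, 0, 0, 0], [1, 0.014, 0.0125, -0.08, 0, 0, 0], [1, 0.014, 0.0125, -0.106, 0, 0, 0], [1, 0.014, 0.0125, -0.106, 0, 0, 0], [1, 0.014, 0.0125, -0.106, 0, 0, 0]]]}}

```text
time: 2.73
tool_pos: [0.5357, -0.2878, 0.0953]
eef_rot: [2.44, -1.978, -0.003]
force: [-0.5, -0.3, -0.1]
finger_gap: 0.998
```

```bash
python3 - <<'E'
from tgt import *
yaw=.21
g=world([-.095,0.0025,.091],[.6285,-.269,0],yaw)[0]; plan(g,yaw+np.pi/2)
im=save('wrist','w1')
E
```

```text
t 2.7333 tcp [ 0.5357 -0.2878  0.0953] x [ 0.2069 -0.9784 -0.0011] z [-0.0015  0.0008 -1.    ] F [-0.5452 -0.2573 -0.0812] T [-0.0271 -0.0489 -0.0802] gap 0.9983142616695502
shift [-0.0006  0.0014 -0.0043] turn deg [-0.0466 -0.0869  0.0915] q [-0.5488  0.1297  1.4299 -0.0001  1.5836  0.8135]
```

View pics/w1.png

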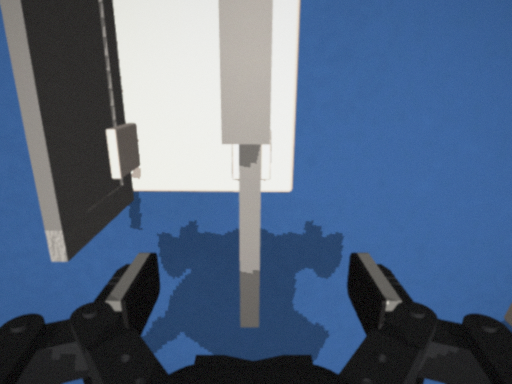

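{"fn": "step_arm", "kwargs": {"moves": [[[1, 0, 0.0015, -0.004, 0, 0, 0], [0.4, 0, 0.0015, -0.004, 0, 0, 0], [0, 0, 0.0015, -0.004, 0, 0, 0], [0, 0, 0.0015, -0.004, 0, 0, 0], [0, 0, 0.0015, -0.004, 0, 0, 0], [0, 0, 0.0015, -0.004, 0, 0, 0], [0, 0, 0.0015, -0.004, 0, 0, 0], [0, 0, 0.0015, -0.004, 0, 0, 0]]], "squeeze": 80}}

```text
time: 3.45
tool_pos: [0.5368, -0.2857, 0.0917]
eef_rot: [2.442, -1.976, 0.001]
force: [0.1, -0.6, -0.8]
finger_gap: 0.081
```

{"fn": "step_arm", "kwargs": {"moves": [[[0, 0, 0, 0, 0, 0, 0], [0, 0, 0, 0, 0, 0, 0], [0, 0, 0, 0, 0, 0, 0], [0, 0, 0, 0, 0, 0, 0]]]}}

```text
time: 3.78
tool_pos: [0.5368, -0.2857, 0.0915]
eef_rot: [2.442, -1.976, 0.001]
force: [-0.1, -1.3, 3.0]
finger_gap: 0.082
```

{"fn": "step_arm", "kwargs": {"moves": [[[0, 0, 0, 0.008, 0, 0, 0], [0, 0, 0, 0.02, 0, 0, 0], [0, 0, 0, 0.038, 0, 0, 0], [0, 0, 0, 0.056, 0, 0, 0], [0, 0, 0, 0.076, 0, 0, 0], [0, 0, 0, 0.096, 0, 0, 0], [0, 0, 0, 0.114, 0, 0, 0], [0, 0, 0, 0.128, 0, 0, 0], [0, 0, 0, 0.135, 0, 0, 0], [0, 0, 0, 0.135, 0, 0, 0]]]}}

```text
time: 4.62
tool_pos: [0.5373, -0.2858, 0.2292]
eef_rot: [-2.442, 1.976, -0.006]
force: [0.3, -0.7, -1.6]
finger_gap: 0.078
```

```bash
python3 - <<'E'
from tgt import *
plan([.5368,-.2857,.2265],.21+np.pi/2)
save('scene','s1')
m=bot.camera_model('scene')
for n in ['screen','loop']: print(n,[(d['at'],round(d['conf'],2)) for d in bot.pinpoint('scene',n)[:2]])
im=cv2.imread('pics/s1.png'); k=4; b=cv2.resize(im,None,fx=k,fy=k,interpolation=cv2.INTER_CUBIC)
draw(b,SCREEN,[.6285,-.2665,.147],.21,m,(0,0,255),k); b=b[230*4:380*4,120*4:320*4]; cv2.imwrite('pics/s1o.png',b)
im=save('wrist','w2'); print(bot.pinpoint('wrist','loop')[:1])
E
```

```text
t 4.6167 tcp [ 0.5373 -0.2858  0.2292] x [ 0.2088 -0.978   0.0025] z [ 0.0034 -0.0019 -1.    ] F [ 0.3346 -0.7205 -1.5556] T [-0.0449  0.1605  0.0948] gap 0.07810206721461141
shift [-0.0005  0.0001 -0.0027] turn deg [ 0.1073  0.1927 -0.0179] q [-0.5448  0.1103  1.2139  0.0001  1.8135  0.8157]
screen [([0.6274, -0.2677, 0.1543], 0.71)]
loop [([0.6275, -0.2655, 0.3149], 0.78)]
[]
```

View pics/s1o.png

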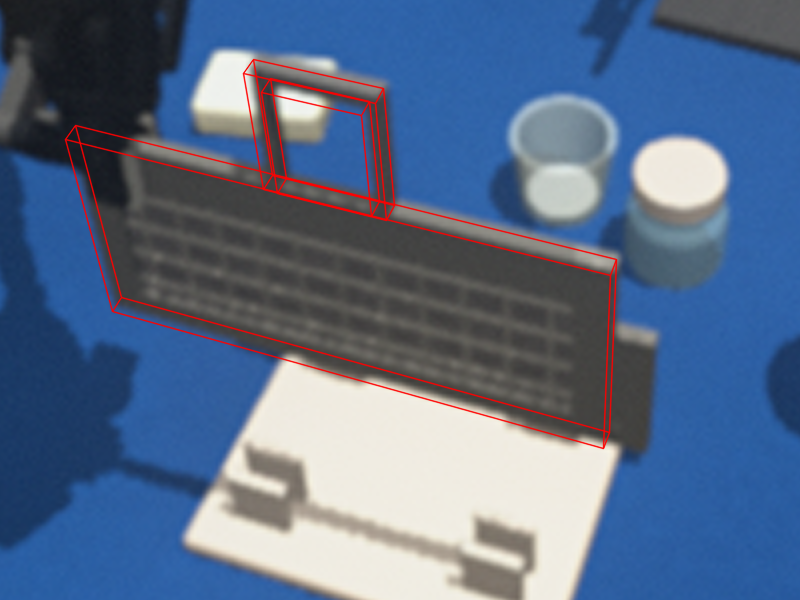

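View pics/w2.png

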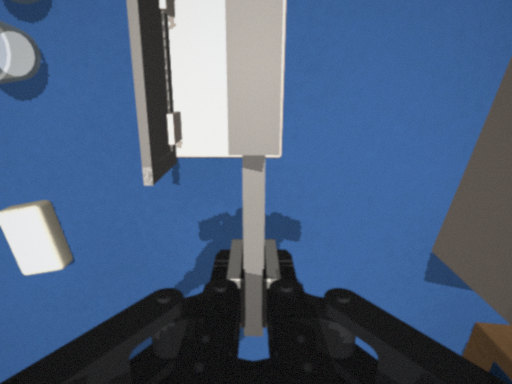

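```bash
sed -i 's/(-.011,.011,-.078,-.066,.304,.339)\]/(-.011,.011,-.078,-.066,.304,.339),(-.02,.02,-.004,.032,.26,.304),(-.008,.008,-.072,0,.337,.343)]/' h.py
cat > fs.py <<'E'
from h import *
import sys
a=[float(x) for x in sys.argv[1:5]]; dz=float(sys.argv[5]); 
out=[]
for c,(x,y,w,h) in [('scene',(290,85,70,100)),('top',(165,140,80,70))]:
    im=cv2.imread('pics/'+c+'0.png'); K=600/h
    K=6 if c=='scene' else 7
    b=cv2.resize(im,None,fx=K,fy=K,interpolation=cv2.INTER_CUBIC); r=b.copy()
    m=bot.camera_model(c)
    draw(b,STAND[:1],[a[0],a[1],0],a[2],m,(0,255,0),K)
    draw(b,STAND[1:],[a[0],a[1],dz],a[2],m,(0,255,255),K)
    f=lambda q:q[y*K:(y+h)*K,x*K:(x+w)*K]
    o=f(b); 
    if c=='scene': o=np.hstack([f(r),o]); o=o[:600,:800]
    cv2.imwrite(f'pics/fs_{c}_{sys.argv[6]}.png',o)
E
python3 fs.py .631 .213 .14 0 .004 a
sed -i 's/a=\[float(x) for x in sys.argv\[1:5\]\]; dz/a=[float(x) for x in sys.argv[1:5]]; dz/' fs.py; ls pics
```

```text
a_scene0.png
a_scene1.png
a_top0.png
a_top1.png
fs_scene_a.png
fs_top_a.png
s1.png
s1o.png
scene0.png
top0.png
w0.png
w0o.png
w1.png
w2.png
```

View pics/fs_scene_a.png

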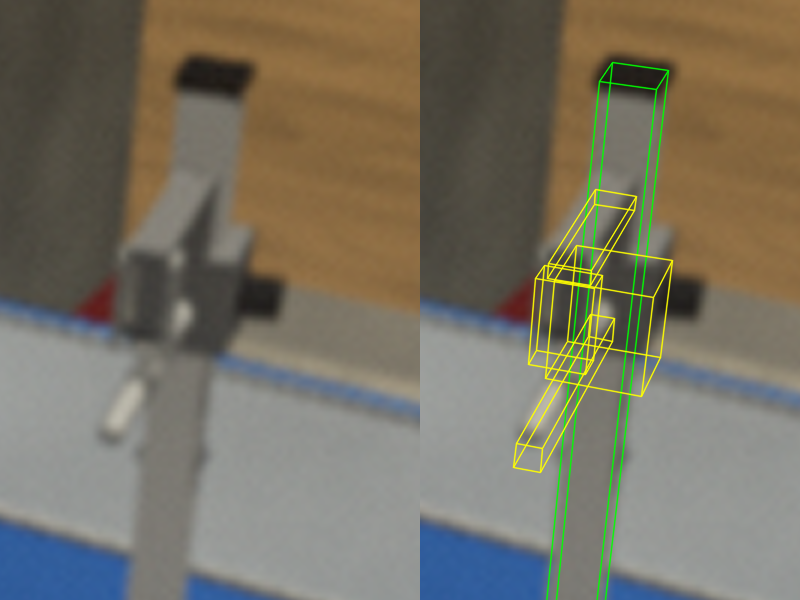

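View pics/fs_top_a.png

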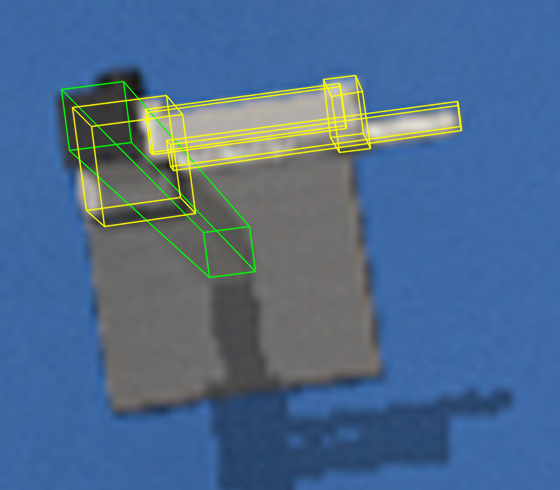

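```bash
python3 fs.py .630 .212 .14 0 .016 b
```

```text
(no output)
```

View pics/fs_scene_b.png

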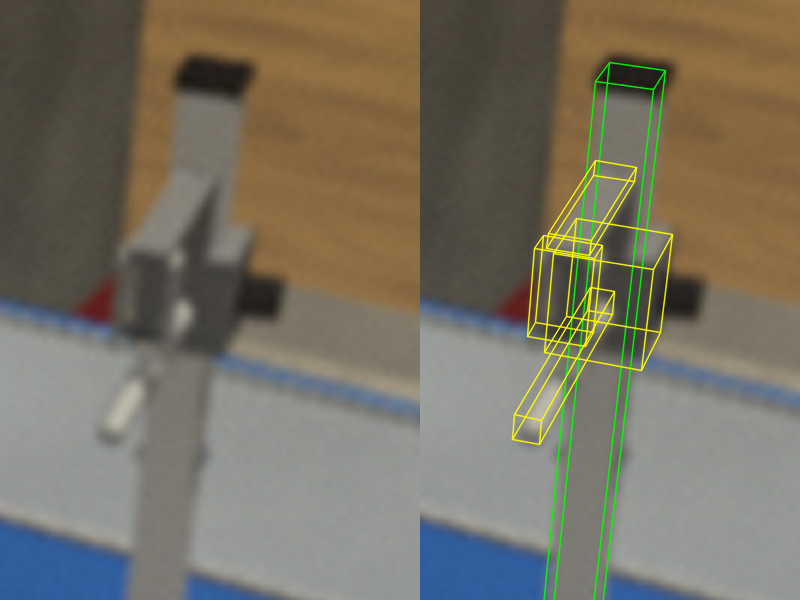

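View pics/fs_top_b.png

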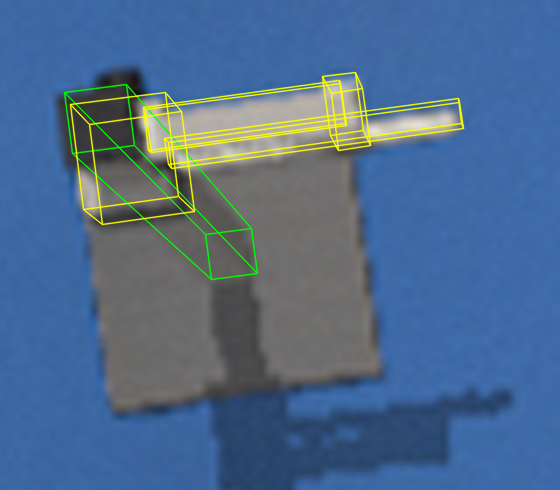

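```bash
cat >> tgt.py <<'E'
ST=np.array([.629,.2125,0]); SY=.14
def lp(ly,z,lx=0): return world([lx-.0945,ly,z-.084],ST,SY)[0]
E
python3 - <<'E'
from tgt import *
plan(lp(-.16,.322),SY+np.pi/2)
E
```

```text
t 4.8667 tcp [ 0.5363 -0.2853  0.2246] x [ 0.2087 -0.978  -0.002 ] z [-0.0024  0.0015 -1.    ] F [ 0.04   -0.2454 -1.9989] T [-0.0764  0.2026  0.0457] gap 0.07888665467724741
shift [0.0214 0.3261 0.0134] turn deg [-0.0904 -0.1342 -4.0239] q [-0.5448  0.1127  1.2196  0.      1.8122  0.8157]
```

{"fn": "step_arm", "kwargs": {"moves": [[[0, 0.001, 0.01, 0.006, 0, 0, 0], [0, 0.003, 0.03, 0.013, 0, 0, -0.5], [0, 0.005, 0.06, 0.013, 0, 0, -1], [0, 0.007, 0.095, 0.013, 0, 0, -1.5], [0, 0.009, 0.13, 0.013, 0, 0, -2], [0, 0.012, 0.165, 0.013, 0, 0, -2.5], [0, 0.014, 0.2, 0.013, 0, 0, -3], [0, 0.016, 0.23, 0.013, 0, 0, -3.5], [0, 0.018, 0.255, 0.013, 0, 0, -4], [0, 0.02, 0.275, 0.013, 0, 0, -4]]]}}

```text
time: 5.7
tool_pos: [0.5562, -0.0075, 0.2394]
eef_rot: [-2.373, 2.058, 0.001]
force: [-0.4, 0.1, -2.4]
finger_gap: 0.082
```

{"fn": "step_arm", "kwargs": {"moves": [[[0, 0.001, 0.015, 0, 0, 0, 0], [0, 0.001, 0.025, 0, 0, 0, 0], [0, 0.001, 0.025, 0, 0, 0, 0], [0, 0.001, 0.025, 0, 0, 0, 0], [0, 0.001, 0.025, 0, 0, 0, 0]]]}}

```text
time: 6.12
tool_pos: [0.5576, 0.0137, 0.2392]
eef_rot: [2.371, -2.061, 0.0]
force: [-0.1, -0.6, -1.5]
finger_gap: 0.076
```

```bash
python3 - <<'E'
from tgt import *
plan(lp(-.16,.322),SY+np.pi/2)
c='scene'
save('scene','s2'); print([(n,[(d['at'],round(d['conf'],2)) for d in bot.pinpoint(c,n)[:1]]) for n in ['loop','peg']])
t=bot.state()['tool_pos']; 
m=bot.camera_model(c)
im=cv2.imread('pics/s2.png'); k=4; b=cv2.resize(im,None,fx=k,fy=k,interpolation=cv2.INTER_CUBIC)
o=t+world([.0945,0,-.080],[0,0,0],.14)[0]; print('loop est',o+[0,0,.164])
draw(b,SCREEN,o,.14,m,(0,0,255),k);draw(b,STAND[1:],[ST[0],ST[1],.014],.14,m,(0,255,255),k); b=b[80*4:230*4,200*4:400*4]; cv2.imwrite('pics/s2o.png',b)
E
```

```text
t 6.1167 tcp [0.5576 0.0137 0.2392] x [ 0.1392 -0.9903  0.0004] z [-0.0002 -0.0005 -1.    ] F [-0.064  -0.6179 -1.5114] T [-0.0567  0.1614  0.053 ] gap 0.07633307901242982
shift [ 0.0001  0.0271 -0.0012] turn deg [ 0.0261 -0.0124  0.0212] q [-0.0361 -0.0209  1.3312 -0.0005  1.8315  1.3949]
[('loop', []), ('peg', [([0.6286, 0.2163, 0.2826], 0.93)])]
loop est [0.6513 0.0267 0.3232]
```

View pics/s2o.png

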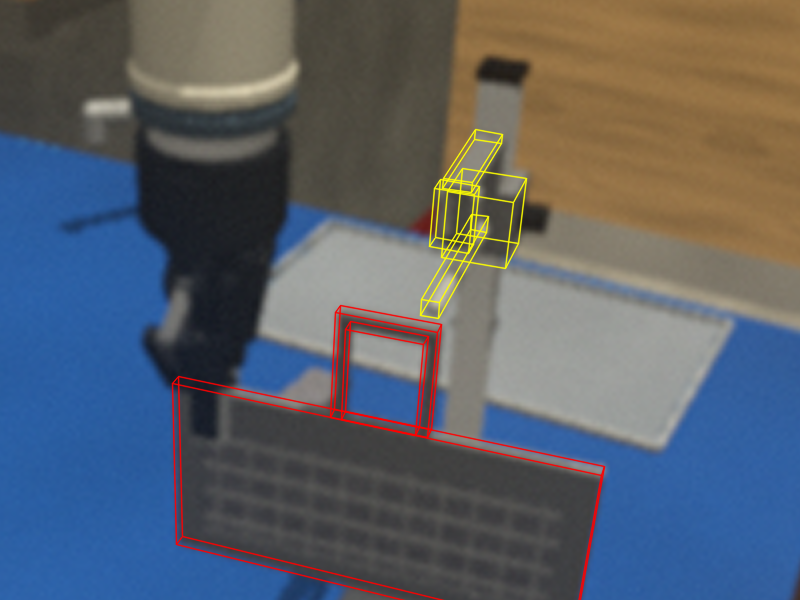

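```bash
python3 - <<'E'
from tgt import *
plan(lp(-.098,.322),SY+np.pi/2)
E
```

```text
t 6.2667 tcp [0.5577 0.0135 0.2392] x [ 0.1384 -0.9904  0.0002] z [-0.0002 -0.0002 -1.    ] F [-0.2785 -0.4707 -2.3476] T [ 0.0176  0.1885 -0.0203] gap 0.07250621330833594
shift [-0.0086  0.0888 -0.0012] turn deg [ 0.0112 -0.0103  0.0645] q [-0.0367 -0.0208  1.3311 -0.0002  1.8314  1.3952]
```

{"fn": "step_arm", "kwargs": {"moves": [[[0, -0.001, 0.01, 0, 0, 0, 0], [0, -0.002, 0.022, 0, 0, 0, 0], [0, -0.003, 0.034, 0, 0, 0, 0], [0, -0.004, 0.046, 0, 0, 0, 0], [0, -0.006, 0.058, 0, 0, 0, 0], [0, -0.007, 0.07, 0, 0, 0, 0], [0, -0.0085, 0.081, 0, 0, 0, 0], [0, -0.0085, 0.089, 0, 0, 0, 0], [0, -0.0085, 0.089, 0, 0, 0, 0], [0, -0.0085, 0.089, 0, 0, 0, 0]]]}}

```text
time: 7.1
tool_pos: [0.5492, 0.1039, 0.2392]
eef_rot: [2.373, -2.059, 0.0]
force: [-0.2, -0.8, -1.5]
finger_gap: 0.075
```

```bash
cat > look.py <<'E'
from tgt import *
import sys
plan(lp(-.098,.322),SY+np.pi/2)
c='scene'
n=sys.argv[1]; dz=float(sys.argv[2])
t=bot.state()['tool_pos']; out=[]
for c,(x,y,w,h) in [('scene',(255,80,100,110)),('top',(165,135,80,70))]:
    im=save(c,n+c)[:,:,::-1]; m=bot.camera_model(c)
    k=5 if c=='scene' else 7; b=cv2.resize(im,None,fx=k,fy=k,interpolation=cv2.INTER_CUBIC)
    o=t+world([.0945,0,-.080],[0,0,0],.14)[0]
    if len(sys.argv)>3: draw(b,SCREEN,o,.14,m,(0,0,255),k);draw(b,STAND[1:],[ST[0],ST[1],dz],.14,m,(0,255,255),k)
    cv2.imwrite(f'pics/{n}{c}o.png',b[y*k:(y+h)*k,x*k:(x+w)*k])
E
python3 look.py s3 .014
```

```text
t 7.1 tcp [0.5492 0.1039 0.2392] x [ 0.1409 -0.99    0.0004] z [-0.     -0.0004 -1.    ] F [-0.198  -0.8176 -1.5098] T [-0.0218  0.1496  0.0217] gap 0.07548809141666463
shift [-0.0001 -0.0016 -0.0012] turn deg [ 0.0233 -0.001  -0.076 ] q [ 0.1263 -0.0179  1.3282 -0.0004  1.8313  1.5557]
```

View pics/s3sceneo.png

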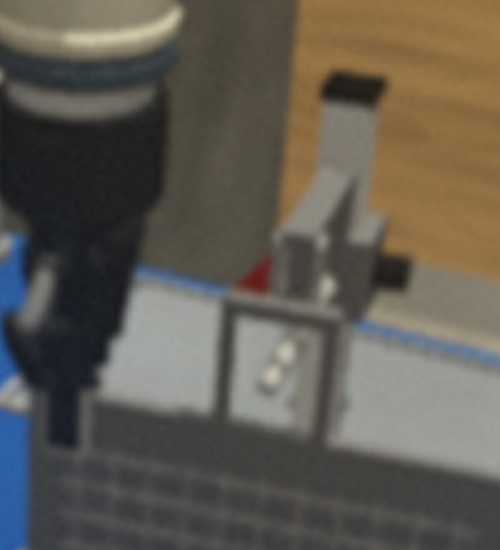

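View pics/s3topo.png

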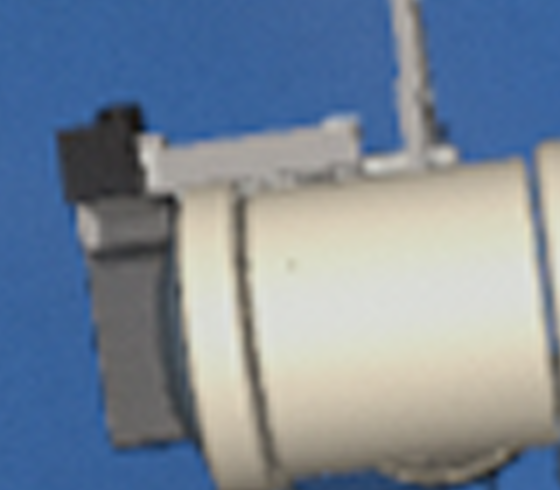

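{"fn": "step_arm", "kwargs": {"moves": [[[0, 0, 0, -0.004, 0, 0, 0], [0, 0, 0, -0.008, 0, 0, 0], [0, 0, 0, -0.011, 0, 0, 0], [0, 0, 0, -0.012, 0, 0, 0], [0, 0, 0, -0.012, 0, 0, 0], [0, 0, 0, -0.012, 0, 0, 0]]]}}

```text
time: 7.7
tool_pos: [0.5492, 0.1033, 0.2271]
eef_rot: [2.371, -2.06, -0.0]
force: [0.2, 0.6, -2.5]
finger_gap: 0.078
```

{"fn": "step_arm", "kwargs": {"moves": [[[0, 0, 0, -0.001, 0, 0, 0], [0, 0, 0, -0.002, 0, 0, 0], [0, 0, 0, -0.002, 0, 0, 0]]]}}

```text
time: 7.95
tool_pos: [0.5492, 0.1035, 0.2252]
eef_rot: [2.372, -2.06, -0.0]
force: [0.6, 0.3, -1.3]
finger_gap: 0.08
```

```bash
python3 look.py s4 .014
```

```text
t 7.95 tcp [0.5492 0.1035 0.2252] x [ 0.1399 -0.9902 -0.    ] z [-0.0001 -0.     -1.    ] F [ 0.6132  0.3005 -1.3482] T [-0.0328  0.1626  0.0257] gap 0.08026548728632009
shift [-0.0001 -0.0012  0.0128] turn deg [ 0.0007 -0.0054 -0.0231] q [ 0.1254 -0.021   1.3562 -0.      1.8065  1.5557]
```

View pics/s4sceneo.png

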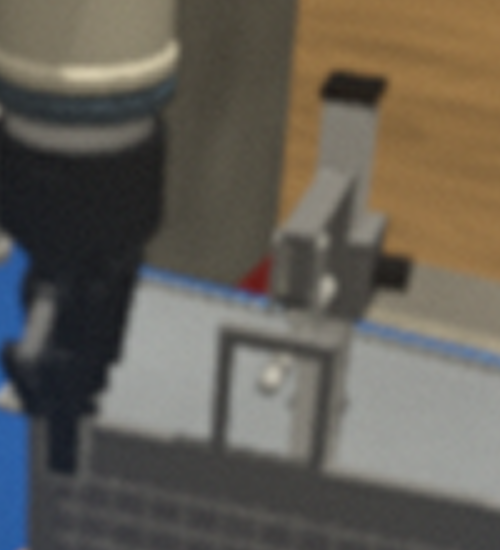

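{"fn": "step_arm", "kwargs": {"moves": [[[0, 0, 0, -0.001, 0, 0, 0], [0, 0, 0, -0.0015, 0, 0, 0], [0, 0, 0, -0.002, 0, 0, 0]]]}}

```text
time: 8.3
tool_pos: [0.5492, 0.1035, 0.2232]
eef_rot: [2.372, -2.06, -0.0]
force: [0.5, -0.1, -2.3]
finger_gap: 0.081
```

```bash
cat > st.py <<'E'
from tgt import *
s=bot.state(); t=s['tool_pos']
l=world(t-ST,[0,0,0],-SY)[0]
print('t',s['time'],'F',s['force'],'T',s['torque'],'tcp',t,'loop local',l+[.0945,0,.084])
E
python3 st.py
```

```text
t 8.3 F [ 0.5341 -0.0919 -2.2759] T [-0.046   0.1806  0.0187] tcp [0.5492 0.1035 0.2232] loop local [ 0.0003 -0.0968  0.3072]
```

{"fn": "step_arm", "kwargs": {"moves": [[[0, 0, 0, -0.0005, 0, 0, 0], [0, 0, 0, -0.001, 0, 0, 0]]]}}

```text
time: 8.47
tool_pos: [0.5492, 0.1034, 0.2222]
eef_rot: [2.372, -2.06, -0.0]
force: [0.1, -0.4, -1.1]
finger_gap: 0.08
```

```bash
python3 st.py
```

```text
t 8.4667 F [ 0.1057 -0.43   -1.07  ] T [-0.0372  0.2216  0.0094] tcp [0.5492 0.1034 0.2222] loop local [ 0.0003 -0.0969  0.3062]
```

{"fn": "step_arm", "kwargs": {"moves": [[[0, 0, 0, -0.0005, 0, 0, 0], [0, 0, 0, -0.001, 0, 0, 0]]]}}

```text
time: 8.63
tool_pos: [0.5492, 0.1034, 0.2212]
eef_rot: [-2.372, 2.06, -0.0]
force: [0.1, 0.6, -2.0]
finger_gap: 0.08
```

```bash
python3 st.py
```

```text
t 8.6333 F [ 0.0742  0.5674 -2.0299] T [0.0084 0.1987 0.0218] tcp [0.5492 0.1034 0.2212] loop local [ 0.0003 -0.0969  0.3052]
```

{"fn": "step_arm", "kwargs": {"moves": [[[0, 0, 0, -0.0005, 0, 0, 0], [0, 0, 0, -0.001, 0, 0, 0]]]}}

```text
time: 8.8
tool_pos: [0.5492, 0.1034, 0.2202]
eef_rot: [2.372, -2.06, -0.0]
force: [-0.1, 0.6, -3.0]
finger_gap: 0.08
```

```bash
python3 st.py
```

```text
t 8.8 F [-0.0721  0.6    -3.0418] T [-0.0693  0.1759  0.0532] tcp [0.5492 0.1034 0.2202] loop local [ 0.0003 -0.0969  0.3042]
```

{"fn": "step_arm", "kwargs": {"moves": [[[0, 0, 0, -0.0005, 0, 0, 0], [0, 0, 0, -0.001, 0, 0, 0]]]}}

```text
time: 8.97
tool_pos: [0.5492, 0.1034, 0.2192]
eef_rot: [-2.372, 2.06, -0.0]
force: [-0.4, 0.3, -1.7]
finger_gap: 0.077
```

```bash
python3 st.py
```

```text
t 8.9667 F [-0.3856  0.3145 -1.6789] T [-0.0271  0.1355 -0.0109] tcp [0.5492 0.1034 0.2192] loop local [ 0.0003 -0.0969  0.3032]
```

{"fn": "step_arm", "kwargs": {"moves": [[[0, 0, 0, -0.0005, 0, 0, 0], [0, 0, 0, -0.001, 0, 0, 0]]]}}

```text
time: 9.13
tool_pos: [0.5492, 0.1034, 0.2182]
eef_rot: [-2.372, 2.06, -0.0]
force: [0.5, 0.7, -2.2]
finger_gap: 0.08
```

```bash
python3 look.py s5 .014;python3 st.py
```

```text
t 9.1333 tcp [0.5492 0.1034 0.2182] x [ 0.1399 -0.9902 -0.    ] z [ 0.  0. -1.] F [ 0.5391  0.7367 -2.1563] T [-0.0293  0.0814 -0.0298] gap 0.08022540700811352
shift [-0.0001 -0.0012  0.0198] turn deg [-0.0004  0.0023 -0.019 ] q [ 0.1253 -0.0221  1.3695  0.      1.7941  1.5558]
t 9.2333 F [ 1.1058  0.5013 -1.8164] T [-0.0715  0.1244  0.0343] tcp [0.5493 0.1035 0.2183] loop local [ 0.0003 -0.0968  0.3023]
```

View pics/s5sceneo.png

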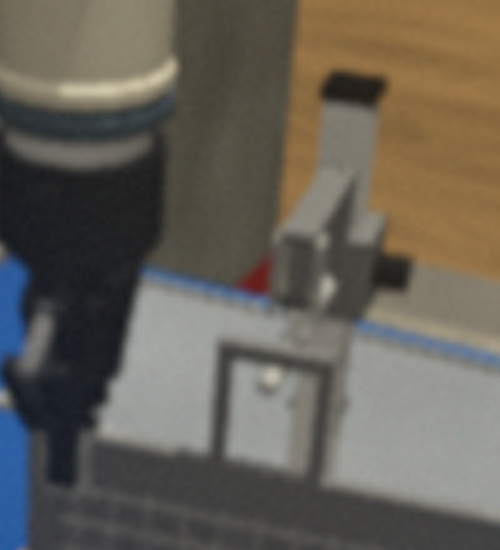

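{"fn": "step_arm", "kwargs": {"moves": [[[0, 0, 0, -0.0005, 0, 0, 0], [0, 0, 0, -0.001, 0, 0, 0]]]}}

```text
time: 9.4
tool_pos: [0.5495, 0.1035, 0.2177]
eef_rot: [-2.371, 2.06, -0.001]
force: [0.2, -0.4, 0.1]
finger_gap: 0.079
```

```bash
python3 st.py
```

```text
t 9.4 F [ 0.2176 -0.3554  0.0582] T [ 0.0433 -0.1497  0.0502] tcp [0.5495 0.1035 0.2177] loop local [ 0.0006 -0.0968  0.3017]
```

{"fn": "step_arm", "kwargs": {"moves": [[[0, 0, 0, -0.0005, 0, 0, 0], [0, 0, 0, -0.001, 0, 0, 0]]]}}

```text
time: 9.57
tool_pos: [0.5498, 0.1035, 0.2173]
eef_rot: [-2.37, 2.059, -0.003]
force: [0.7, 0.0, 2.6]
finger_gap: 0.079
```

```bash
python3 st.py
```

```text
t 9.5667 F [0.6566 0.0225 2.5791] T [ 0.0236 -0.4166  0.0132] tcp [0.5498 0.1035 0.2173] loop local [ 0.0008 -0.0969  0.3013]
```

{"fn": "step_arm", "kwargs": {"moves": [[[0, 0, 0, 0.002, 0, 0, 0], [0, 0, 0, 0.004, 0, 0, 0], [0, 0, 0, 0.004, 0, 0, 0]]]}}

```text
time: 9.82
tool_pos: [0.549, 0.1034, 0.2202]
eef_rot: [2.371, -2.06, -0.001]
force: [-0.1, 0.6, -2.4]
finger_gap: 0.077
```

```bash
python3 st.py
```

```text
t 9.8167 F [-0.1427  0.63   -2.4224] T [ 0.0044  0.2    -0.0218] tcp [0.549  0.1034 0.2202] loop local [ 0.     -0.0969  0.3042]
```

{"fn": "step_arm", "kwargs": {"moves": [[[0, -0.0003, 0.002, 0, 0, 0, 0], [0, -0.0007, 0.005, 0, 0, 0, 0], [0, -0.0011, 0.008, 0, 0, 0, 0], [0, -0.0015, 0.011, 0, 0, 0, 0], [0, -0.002, 0.014, 0, 0, 0, 0], [0, -0.002, 0.014, 0, 0, 0, 0]]]}}

```text
time: 10.32
tool_pos: [0.547, 0.1182, 0.2202]
eef_rot: [-2.373, 2.059, 0.001]
force: [0.1, 0.7, -2.3]
finger_gap: 0.085
```

```bash
python3 st.py; python3 look.py s6 .014
```

```text
t 10.3167 F [ 0.0562  0.7107 -2.2612] T [-0.0757  0.1614  0.0054] tcp [0.547  0.1182 0.2202] loop local [ 0.0002 -0.0819  0.3042]
t 10.3167 tcp [0.547  0.1182 0.2202] x [ 0.1407 -0.99   -0.0003] z [-0.0003  0.0003 -1.    ] F [ 0.0562  0.7107 -2.2612] T [-0.0757  0.1614  0.0054] gap 0.0853610514907465
shift [ 0.0021 -0.0159  0.0178] turn deg [-0.0157 -0.015  -0.0686] q [ 0.1518 -0.0196  1.3636  0.0003  1.7978  1.5815]
```

View pics/s6sceneo.png

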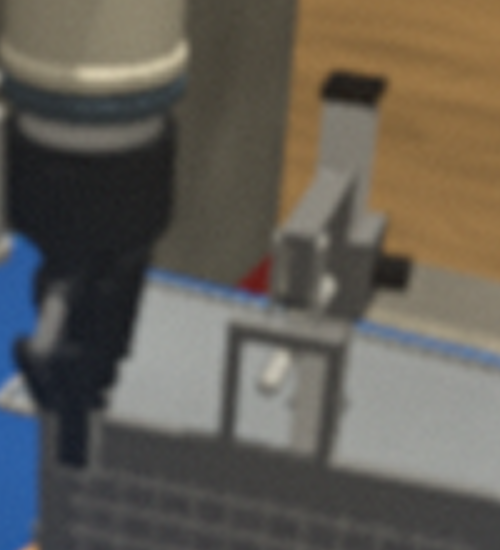

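View pics/s6topo.png

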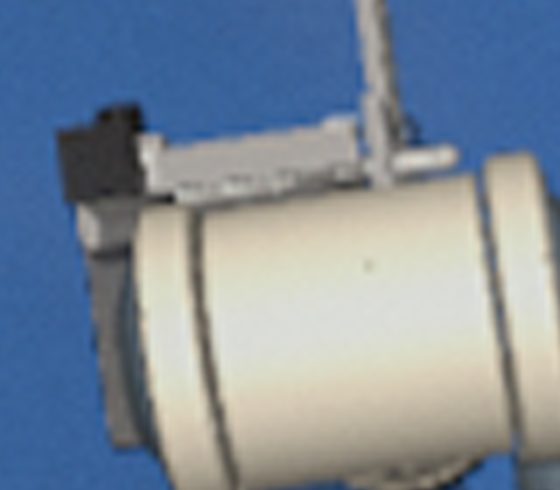

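{"fn": "step_arm", "kwargs": {"moves": [[[0, -0.0003, 0.002, 0, 0, 0, 0], [0, -0.0006, 0.004, 0, 0, 0, 0], [0, -0.0008, 0.006, 0, 0, 0, 0]]]}}

```text
time: 10.67
tool_pos: [0.5464, 0.1236, 0.2203]
eef_rot: [-2.372, 2.06, 0.0]
force: [-0.8, -0.4, -1.6]
finger_gap: 0.075
```

```bash
python3 st.py
```

```text
t 10.6667 F [-0.7897 -0.4409 -1.6302] T [ 0.0318  0.1941 -0.0167] tcp [0.5464 0.1236 0.2203] loop local [ 0.0003 -0.0765  0.3043]
```

{"fn": "step_arm", "kwargs": {"moves": [[[0, -0.0003, 0.002, 0, 0, 0, 0], [0, -0.0006, 0.004, 0, 0, 0, 0], [0, -0.0008, 0.006, 0, 0, 0, 0]]]}}

```text
time: 10.92
tool_pos: [0.5456, 0.1297, 0.2203]
eef_rot: [2.372, -2.06, -0.0]
force: [0.3, -0.5, -2.5]
finger_gap: 0.081
```

```bash
python3 st.py
```

```text
t 10.9167 F [ 0.2901 -0.5452 -2.4556] T [ 0.0002  0.2016 -0.0723] tcp [0.5456 0.1297 0.2203] loop local [ 0.0003 -0.0704  0.3043]
```

{"fn": "step_arm", "kwargs": {"moves": [[[0, -0.0003, 0.002, 0, 0, 0, 0], [0, -0.0006, 0.004, 0, 0, 0, 0], [0, -0.0008, 0.006, 0, 0, 0, 0]]]}}

```text
time: 11.17
tool_pos: [0.5448, 0.1356, 0.2203]
eef_rot: [-2.372, 2.06, 0.0]
force: [0.0, 0.9, -1.5]
finger_gap: 0.08
```

```bash
python3 st.py
```

```text
t 11.1667 F [ 0.0035  0.8581 -1.5414] T [-0.0488  0.2005 -0.0024] tcp [0.5448 0.1356 0.2203] loop local [ 0.0004 -0.0643  0.3043]
```

{"fn": "step_arm", "kwargs": {"moves": [[[0, -0.0004, 0.003, 0, 0, 0, 0], [0, -0.0008, 0.006, 0, 0, 0, 0], [0, -0.0013, 0.009, 0, 0, 0, 0], [0, -0.0017, 0.012, 0, 0, 0, 0]]]}}

```text
time: 11.5
tool_pos: [0.5431, 0.1478, 0.2203]
eef_rot: [-2.372, 2.06, 0.0]
force: [-0.9, 0.1, -2.1]
finger_gap: 0.08
```

```bash
python3 st.py; python3 look.py s7 .014
```

```text
t 11.5 F [-0.9494  0.103  -2.1434] T [-0.0351  0.1888 -0.0611] tcp [0.5431 0.1478 0.2203] loop local [ 0.0004 -0.0521  0.3043]
t 11.5 tcp [0.5431 0.1478 0.2203] x [ 0.1399 -0.9902 -0.    ] z [-0.  0. -1.] F [-0.9494  0.103  -2.1434] T [-0.0351  0.1888 -0.0611] gap 0.07975178007226079
shift [ 0.006  -0.0455  0.0177] turn deg [-0.0011 -0.0009 -0.0224] q [ 0.2052 -0.0113  1.3552  0.      1.7976  1.6356]
```

View pics/s7sceneo.png

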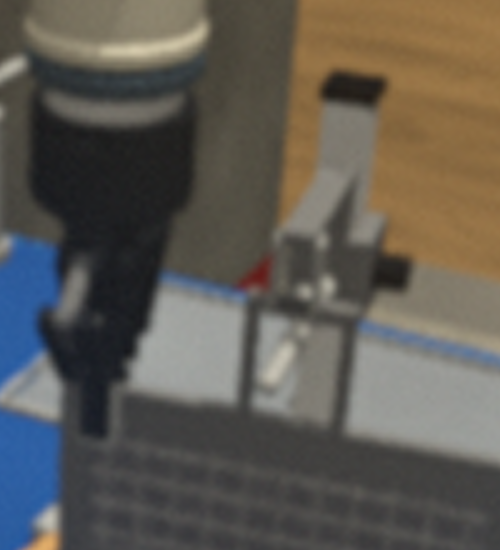

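View pics/s7topo.png

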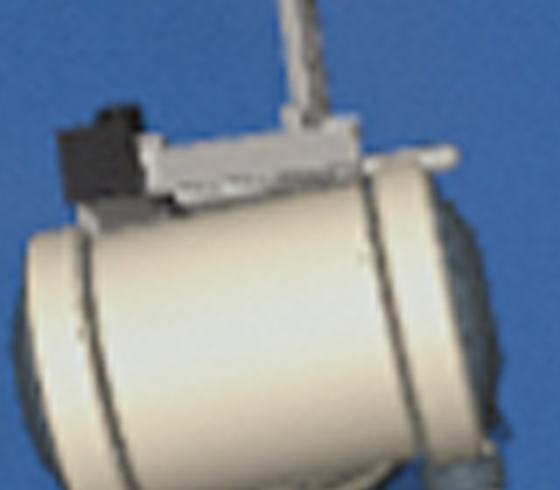

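{"fn": "step_arm", "kwargs": {"moves": [[[0, -0.0004, 0.003, 0, 0, 0, 0], [0, -0.0008, 0.006, 0, 0, 0, 0], [0, -0.0013, 0.009, 0, 0, 0, 0], [0, -0.0017, 0.012, 0, 0, 0, 0]]]}}

```text
time: 11.93
tool_pos: [0.5414, 0.1598, 0.2203]
eef_rot: [-2.372, 2.06, 0.0]
force: [-0.0, 0.4, -1.3]
finger_gap: 0.081
```

{"fn": "step_arm", "kwargs": {"moves": [[[0, -0.0004, 0.003, 0, 0, 0, 0], [0, -0.0008, 0.006, 0, 0, 0, 0], [0, -0.0013, 0.009, 0, 0, 0, 0], [0, -0.0017, 0.012, 0, 0, 0, 0]]]}}

```text
time: 12.27
tool_pos: [0.5397, 0.1718, 0.2203]
eef_rot: [-2.372, 2.06, -0.0]
force: [0.3, -0.2, -1.5]
finger_gap: 0.079
```

```bash
python3 st.py
```

```text
t 12.2667 F [ 0.2522 -0.1951 -1.5486] T [ 0.0133  0.1697 -0.0204] tcp [0.5397 0.1718 0.2203] loop local [ 0.0004 -0.0278  0.3043]
```

{"fn": "step_arm", "kwargs": {"moves": [[[0, -0.0004, 0.003, 0, 0, 0, 0], [0, -0.0008, 0.006, 0, 0, 0, 0], [0, -0.0011, 0.008, 0, 0, 0, 0], [0, -0.0013, 0.0095, 0, 0, 0, 0], [0, -0.0013, 0.0095, 0, 0, 0, 0]]]}}

```text
time: 12.68
tool_pos: [0.5384, 0.1813, 0.2203]
eef_rot: [-2.372, 2.06, 0.0]
force: [0.6, -0.5, -1.8]
finger_gap: 0.077
```

```bash
python3 st.py; python3 look.py s8 .014
```

```text
t 12.6833 F [ 0.6089 -0.4923 -1.8247] T [-0.0326  0.189   0.0387] tcp [0.5384 0.1813 0.2203] loop local [ 0.0004 -0.0183  0.3043]
t 12.6833 tcp [0.5384 0.1813 0.2203] x [ 0.1402 -0.9901 -0.0001] z [-0.      0.0001 -1.    ] F [ 0.6089 -0.4923 -1.8247] T [-0.0326  0.189   0.0387] gap 0.07660706578970383
shift [ 0.0107 -0.079   0.0177] turn deg [-0.0043 -0.0009 -0.0397] q [0.2648 0.0028 1.3411 0.0001 1.7976 1.6949]
```

View pics/s8sceneo.png

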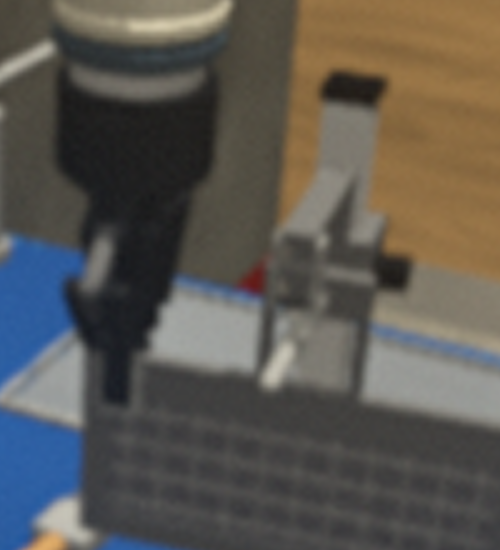

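View pics/s8topo.png

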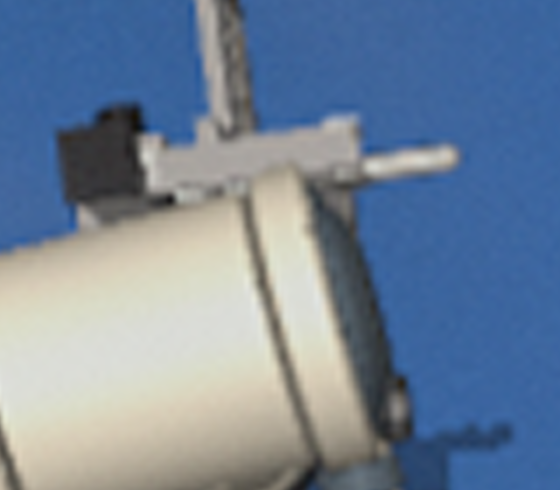

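{"fn": "step_arm", "kwargs": {"moves": [[[0, -0.0004, 0.003, 0, 0, 0, 0], [0, -0.0004, 0.003, -0.001, 0, 0, 0], [0, -0.0004, 0.003, -0.0015, 0, 0, 0]]]}}

```text
time: 13.03
tool_pos: [0.538, 0.184, 0.2186]
eef_rot: [2.372, -2.06, -0.0]
force: [-0.5, -0.5, -2.2]
finger_gap: 0.084
```

```bash
python3 st.py
```

```text
t 13.0333 F [-0.5441 -0.4575 -2.2091] T [ 0.0017  0.1812 -0.0167] tcp [0.538  0.184  0.2186] loop local [ 0.0004 -0.0155  0.3026]
```

{"fn": "step_arm", "kwargs": {"moves": [[[0, 0, 0, -0.0005, 0, 0, 0], [0, 0, 0, -0.001, 0, 0, 0]]]}}

```text
time: 13.2
tool_pos: [0.5382, 0.184, 0.218]
eef_rot: [-2.371, 2.06, -0.001]
force: [0.6, 1.9, -0.4]
finger_gap: 0.077
```

```bash
python3 st.py
```

```text
t 13.2 F [ 0.5877  1.9421 -0.3755] T [-0.0396 -0.0445 -0.0393] tcp [0.5382 0.184  0.218 ] loop local [ 0.0006 -0.0156  0.302 ]
```

```bash
python3 look.py s9 .014; python3 st.py
```

```text
t 13.2 tcp [0.5382 0.184  0.218 ] x [ 0.1399 -0.9902 -0.0001] z [ 0.0007  0.0002 -1.    ] F [ 0.5877  1.9421 -0.3755] T [-0.0396 -0.0445 -0.0393] gap 0.07741580116443274
shift [ 0.0109 -0.0817  0.02  ] turn deg [-0.0118  0.0396 -0.0195] q [0.2695 0.0037 1.3443 0.     1.7928 1.7   ]
t 13.3 F [-0.2541  0.742  -1.1144] T [0.0039 0.0442 0.0703] tcp [0.5382 0.184  0.2181] loop local [ 0.0006 -0.0156  0.3021]
```

View pics/s9sceneo.png

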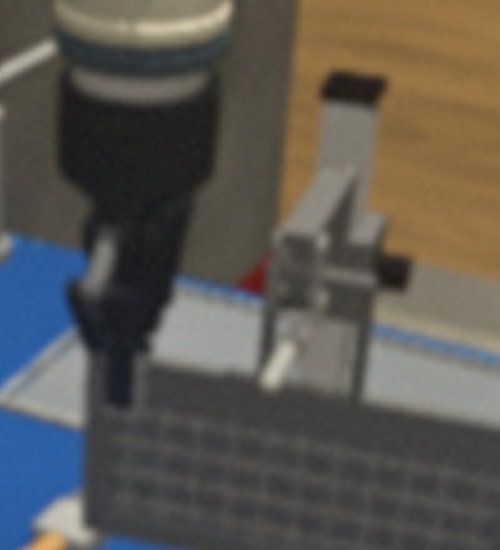

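{"fn": "step_arm", "kwargs": {"moves": [[[0, 0, 0, -0.0005, 0, 0, 0], [0, 0, 0, -0.0005, 0, 0, 0], [0, 0, 0, -0.0005, 0, 0, 0]]]}}

```text
time: 13.55
tool_pos: [0.5383, 0.184, 0.2178]
eef_rot: [-2.371, 2.06, -0.001]
force: [0.0, -0.1, 0.3]
finger_gap: 0.082
```

```bash
python3 st.py
```

```text
t 13.55 F [ 0.043  -0.0776  0.3173] T [ 0.0278 -0.1539  0.0208] tcp [0.5383 0.184  0.2178] loop local [ 0.0007 -0.0156  0.3018]
```

{"fn": "step_arm", "kwargs": {"moves": [[[0, 0, 0, 0, 0, 0, 0], [0.12, 0, 0, 0, 0, 0, 0], [0.16, 0, 0, 0, 0, 0, 0], [0.2, 0, 0, 0, 0, 0, 0], [0.24, 0, 0, 0, 0, 0, 0], [0.28, 0, 0, 0, 0, 0, 0]]], "squeeze": 20}}

```text
time: 14.05
tool_pos: [0.538, 0.1839, 0.2171]
eef_rot: [2.371, -2.06, -0.0]
force: [0.5, 0.3, 0.0]
finger_gap: 0.278
```

```bash
python3 st.py; python3 look.py s10 .014; python3 - <<'E'
from h import *
save('wrist','w10')
E
```

```text
t 14.05 F [0.5261 0.2995 0.0007] T [-0.0026  0.0055  0.0483] tcp [0.538  0.1839 0.2171] loop local [ 0.0003 -0.0156  0.3011]
t 14.05 tcp [0.538  0.1839 0.2171] x [ 0.1398 -0.9902  0.0001] z [-0.0003 -0.0001 -1.    ] F [0.5261 0.2995 0.0007] T [-0.0026  0.0055  0.0483] gap 0.2778497479956015
shift [ 0.0111 -0.0816  0.0209] turn deg [ 0.0061 -0.0192 -0.0158] q [ 0.2696  0.0039  1.3456 -0.      1.7924  1.7001]
```

View pics/s10sceneo.png

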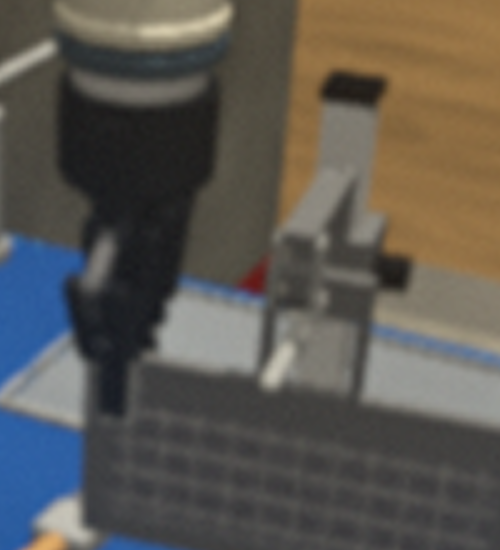

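View pics/w10.png

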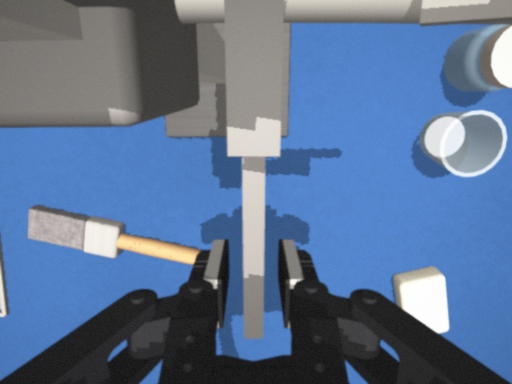

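{"fn": "step_arm", "kwargs": {"moves": [[[0.28, 0, 0, 0.005, 0, 0, 0], [0.28, 0, 0, 0.015, 0, 0, 0], [0.28, 0, 0, 0.03, 0, 0, 0], [0.28, 0, 0, 0.045, 0, 0, 0], [0.28, -0.01, 0, 0.06, 0, 0, 0], [0.28, -0.03, 0, 0.07, 0, 0, 0], [0.28, -0.05, 0, 0.075, 0, 0, 0], [0.28, -0.06, 0, 0.075, 0, 0, 0], [0.28, -0.06, 0, 0.075, 0, 0, 0]]]}}

```text
time: 14.95
tool_pos: [0.4771, 0.1842, 0.2944]
eef_rot: [-2.37, 2.057, -0.003]
force: [-0.0, -0.1, 0.2]
finger_gap: 0.279
```

```bash
python3 look.py s11 .012; python3 - <<'E'
from tgt import *
save('wrist','w11')
for c in ['scene','top']:
  for n in ['loop','screen','peg']: print(c,n,[(world(np.array(d['at'])-ST,[0,0,0],-SY)[0],round(d['conf'],2)) for d in bot.pinpoint(c,n)[:1]])
E
```

```text
t 14.95 tcp [0.4771 0.1842 0.2944] x [ 0.1407 -0.99   -0.0007] z [ 0.0032  0.0011 -1.    ] F [-0.0069 -0.1004  0.1907] T [-0.0103 -0.0139 -0.0189] gap 0.2790486103616558
shift [ 0.072  -0.0819 -0.0564] turn deg [-0.0651  0.1807 -0.0678] q [ 0.3019 -0.1272  1.3339  0.0002  1.9315  1.7315]
scene loop [(array([-0.0017, -0.0171,  0.3022]), 0.71)]
scene screen [(array([ 0.0032, -0.0156,  0.1423]), 0.91)]
scene peg [(array([-0.0016,  0.0029,  0.2844]), 0.78)]
top loop [(array([-0.0009, -0.0173,  0.3029]), 0.85)]
top screen [(array([-0.0004, -0.0149,  0.1422]), 0.71)]
top peg [(array([ 0.0005, -0.0016,  0.2916]), 0.68)]
```

View pics/s11sceneo.png

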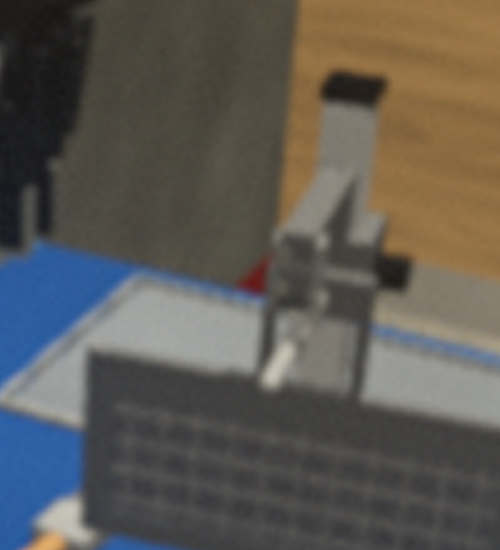

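View pics/s11topo.png

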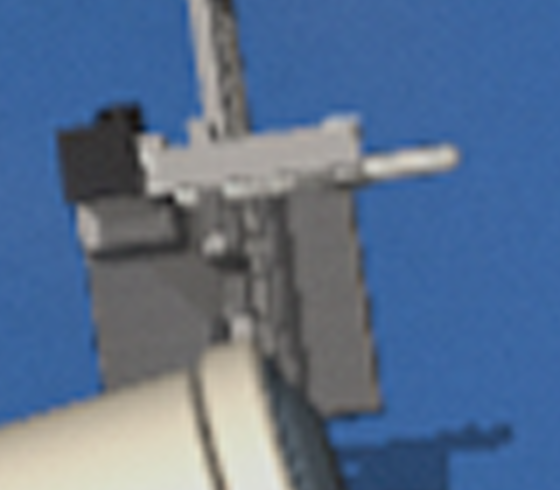

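View pics/w11.png

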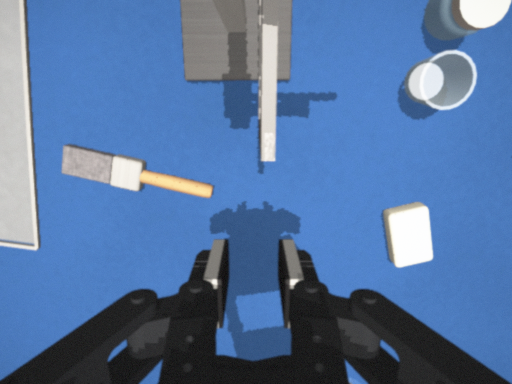

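{"fn": "step_arm", "kwargs": {"moves": [[[0.28, 0, 0, 0, 0, 0, 0], [0.28, 0, 0, 0, 0, 0, 0], [0.28, 0, 0, 0, 0, 0, 0], [0.28, 0, 0, 0, 0, 0, 0], [0.28, 0, 0, 0, 0, 0, 0], [0.28, 0, 0, 0, 0, 0, 0]]]}}

```text
time: 15.9
tool_pos: [0.478, 0.1839, 0.2923]
eef_rot: [-2.372, 2.06, -0.0]
force: [-0.5, 0.3, -1.0]
finger_gap: 0.281
```

```bash
python3 - <<'E'
from tgt import *
a=cv2.imread('pics/s11top.png').astype(int); b=save('top','t12')[:,:,::-1].astype(int)
print(np.abs(a-b)[130:200,165:235].mean(), np.abs(a-b)[130:200,20:100].mean())
a=cv2.imread('pics/s11scene.png').astype(int); b=save('scene','s12')[:,:,::-1].astype(int)
print(np.abs(a-b)[140:200,270:350].mean(), np.abs(a-b)[300:380,20:100].mean())
print(bot.sign_off())
E
```

```text
1.9174149659863946 1.3217261904761906
1.2409722222222221 1.2054166666666666
the job is handed in; nothing more can be done
None
```

The lint screen is hanging by its loop on the stand's peg, and I handed the job in at about 16 s of the 48 s limit. `sign_off` gave no verdict, so whether it passed is not confirmed.

**What I did:** I gripped the screen's near end and lifted it clear of the rack. With the loop round the peg, I lowered it beyond the flap until it touched. The bar's underside met the peg at about z = 0.302 m, so the peg sits about 12 mm above nominal. I raised the loop about 2 mm and slid it inwards under the pivot and past the flap. Then I let it down again to about 2 N of contact, opened the fingers and withdrew.

**Last checks:**
- **Position:** both fixed cameras put the loop at stand x ≈ -1 to -2 mm, y ≈ -17 mm and z ≈ 0.302 to 0.303 m, all inside the limits. One reading from the top picture before the last 3 mm of travel put the bar about 5 mm farther out, which is also within limits.
- **Stillness:** the screen looks upright and square to the peg. Pictures about a second apart differ by little more than noise, though the top view a little more so, as the arm was still settling.
- **Forces:** the highest I saw on the stand was about 4.5 N, estimated from the end-of-call readings only. After release the tool force was back to zero within noise.
- **Bystanders:** they looked undisturbed in the pictures. I did not measure them again.
- **Flap (not confirmed):** I could not see clearly that it was shut. I infer it from the bar being about 17 mm from the root, well inside the 30 mm at which it falls.

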